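# Shut the draught cover and press the tare key

### The job

Get the bench scale ready to weigh: with the fingertips, push its sliding draught cover fully shut, then gently press the long bar-shaped key all the way down, let it come up again and withdraw. Leave the two round keys alone, and do not grasp, lift or shift the cup on the scale, the tumbler, the bottle or the hammer.

Things in the scene. Friction and masses are not known exactly. Their poses are not given: they have to be found in the camera images.
- scale: Grey scale, fixed, 270 x 240 mm; flat top panel 45 mm up. Origin on the bench; x points from the key side (facing the robot) to the draught box, y to its left, z up. Three black keys in a row on the panel at x = -105, y = -70, 0, +70 mm; which stands where varies. Behind them a flat display, then the clear-walled draught box: x -20 to +120, y -80 to +80, walls up to 95 mm.
- cover (a joint): Opening of the draught box's sliding lid, m: 0 shut, 0.09 fully open. Slides along the scale's y: opens to +y, shuts to -y against a hard stop at 0. Clear plate framed in dark steel, 6 mm thick, top 101.5 mm above the bench. Stays where left; friction about 1.5 N.
- cover_lip (a point): Centre of the outer (+y) face of the cover's push lip, a dark steel bar hanging from the cover's +y edge: 146 mm long (scale's x), 12 mm thick, from 71.5 to 101.5 mm above the bench (this point at 86.5). Push this face to the scale's -y. Axes as the scale's. When shut, the face is at scale y = +96 mm; the panel below is at 45 mm.
- bar_key (a joint): How far the bar key is pressed, in m: 0 up, 0.005 fully down. A spring returns it; about 0.6 N starts it moving and 3.6 N holds it fully down against a hard stop.
- bar_key_top (a point): Centre of the top face of the bar key (the tare key), 55 mm above the bench when up: a black bar 14 mm (scale's x) by 38 mm (scale's y), its top 10 mm proud of the panel. Moves straight down. Axes as the scale's.
- bar_key_base: The flat white round surround (48 mm across, 2 mm thick) under the bar key, with the key itself. Origin on the panel top below the key's centre.
- round_key_a (a joint): How far one round key is pressed, in m: 0 up, 0.005 fully down. Must not be pressed.
- round_key_a_top (a point): Centre of the top of one round key, black, 20 mm across, 10 mm proud of the panel when up.
- round_key_b (a joint): How far the other round key is pressed, in m: 0 up, 0.005 fully down. Must not be pressed.
- round_key_b_top (a point): Centre of the top of the other round key, same size.
- cup: Small brass cup, 44 mm across the rim and 30 mm high, standing loose on the steel pan inside the draught box (pan 55 mm above the bench). Origin at its underside.
- tumbler: Solid brass tumbler shape, 62 mm across, 95 mm high, standing loose beside the scale on its -y side. Origin at its underside.
- bottle: Blue plastic bottle, 66 mm across, 170 mm high, standing loose beside the scale on its -y side, farther from the robot than the tumbler. Origin at its underside.
- hammer: Small hammer lying loose on the bench, on the scale's +y side near the front. Origin at its underside, in the middle of the tool.
Not all that is in view belongs to the job. Leave any orange or red look-alike of the cup alone.

How it is judged:
By the outcome, as a careful person would: the job done as asked, in the order asked, and still so for the second after the job is handed in, with the robot touching nothing.
It also fails if it takes over 48 s, if anything falls off the work surface, if the arm or the gripper's body presses on something with over 40 N, if the wrist force passes 120 N, or if a joint passes its speed limit or range.

### The arm

A 7-joint arm with a two-finger parallel gripper is mounted at the origin on the work surface. World frame = base frame: x ahead of the robot, y to its left, z up, the work surface at z = 0. Lengths are in m, angles in rad, forces in N, time in s.
With the tool pointing down it reaches from about 0.425 to 0.925 m from the base axis. Payload 6.8 kg.
Tool frame: the origin (TCP) lies between the finger pads; the fingertips stand 17 mm ahead of it and the grasp point (between the pads) lies 2 mm behind it; z points along the fingers, y is the direction in which the jaws open and shut (so a half turn about z gives the same grasp; the last joint's range is limited). The gripper opens to 85 mm and grips with 20 to 120 N. Pads are 22 mm wide; open, the fingers measure 114 mm over their backs; the gripper's body (76 mm by 85 mm) begins 54 mm behind the grasp point. The pads swing forward as they close: fully open they stand 13 mm farther back than shut.
Start: joints at [-1.402, 0.477, 0.022, 1.555, -0.011, 1.109, -0.083], TCP at [0.184, 0.649, 0.248] pointing down, gripper open.
Joint ranges: [-2.96, 2.96], [-0.34, 2.1], [-1.41, 1.46], [0.24, 2.44], [-1.37, 4.51], [0.17, 1.92], [-2.96, 2.96]. Speed limits (rad/s): [2.39, 2.39, 3.14, 3.14, 3.14, 3.14, 3.14].

### API

Orientations are given as a unit quaternion [w, x, y, z].
In Python, from station import bot gives the robot as it stands. The module is installed in compiled form; this text tells all that it offers.
- The arm moves only by the tool carry_out, never from a script. Its argument "moves" is a list of rows, each a list of 3 entries, a list of its own where there are three numbers: the turn, a rotation vector about the tool's x, y, z in degrees, then the shift along the tool's x, y, z in cm, then the finger opening in cm, from 0 to 8.54. A call has 1 to 5 rows; each row is the pose to reach, as a shift and turn from the pose commanded when the call began, along the tool's axes at that moment; what a row does not reach only later rows make up. A row lasts 1/8 s, in which the tool goes at most 62.5 mm and 10.7 degrees, less where a joint would pass 70% of its speed; a pose out of reach is approached as far as the arm can. A call with a gripper value outside its range is refused whole. The fingers move at their own pace and stop on an object; "newtons" is the grip in N (left out, the last holds). Time passes only in rows, so rows that repeat a pose let the fingers close. It gives the time, the measured TCP pose, the force and the opening at its end, in the units of the state.
- bot.get_obs(): the state, without advancing time (a new reading comes with each control period).
- bot.read_camera(name): name is "side" or "top"; returns the picture (400x640x3 uint8, red, green, blue); there is no depth.
- bot.camera_info(name): a dict with "vertical_fov" (degrees; the focal length in pixels is half the picture's height over the tangent of half this angle, whatever the lens; pixels are square), "cx", "cy" (the principal point, pixels), "k1" (the pictures are not rectified: a ray, as slopes to the right and down, at radius r is drawn at 1 + k1 r^2 times it, then the intrinsics apply), "position" and "attitude" of the camera in the world. Camera axes: x right, y up, looking along -z (the intrinsics and any distortion apply to the point x, -y, -z); pixel columns grow to the right and rows downward; lengths in m; the calibration is good to about 2 mm. A picture is of the moment at which its call begins. camera_info takes no time and is no camera call.
- bot.hand_in(): hands the job in, once; it reports no verdict.
Trained networks look in the newest picture that a camera, given by its name, has taken for a name from the list of things; names that differ only in an ending like _2 or _b are one class to them, and where a whole thing is asked for, a point or a joint stands for the part that bears it (a point fixed in the world has none). Each returns a list of dicts, best first, with "score" (0 to 1); they miss things now and then, are a little off and sometimes report something else, mostly with a low value. They report only what shows in the picture. A call takes as long as a camera call. They do not tell look-alikes from the thing itself.
- bot.silhouettes(label, camera): "region" (400x640 bool, what is visible of it) and "location" ([column, row] in pixels, amid what is visible of it).
The state is a dict: "t": time; "q": joint angles; "joint_vel": joint speeds; "joint_torque": joint torques, N m; "eef_pos": TCP position; "tool_rot": TCP orientation; "contact_force": force on the tool from outside, world axes, zero at the start; "torque": the same for the moment, N m; "gripper_width": opening from 0.0 (shut) to 1.0 (fully open).
Only numpy, scipy, OpenCV 4.12 (cv2) and the standard library are available. Lean on these libraries where they do the work, as an engineer would, in place of code of your own. Each camera call takes 0.05 s, during which the arm holds its last target. There are 200 camera calls.

## Working session

There is one attempt and no reset: what is moved stays moved. The work goes in short steps, Python scripts to look and compute and a tool call to move; the robot and the scene stay as the last step left them, time stands still between calls to the robot, and variables do not carry over. Pictures are saved under pics/ and viewed, about 8 in all and at most 12, crops included, and the job is handed in when it is done.

Besides the shell and the picture viewer there is one more tool, called after "Request:" as name([rows], argument=value, ...), one row to a line, values as JSON. carry_out: Moves the arm, as the interface text tells. Its arguments: {"type":"object","properties":{"moves":{"type":"array"},"newtons":{"type":"number"}},"required":["moves"]}

```bash
mkdir -p pics; python3 - <<'E'
from station import bot
import cv2
o=bot.get_obs()
print({k:o[k] for k in('t','eef_pos','tool_rot','gripper_width','contact_force')})
for c in('side','top'):
    print(c,bot.camera_info(c))
    cv2.imwrite(f'pics/{c}0.png',bot.read_camera(c)[...,::-1])
    for l in('scale','cover_lip','bar_key_top','bar_key_base','round_key_a_top','cup','tumbler','bottle','hammer'):
        print(l,[(round(d['score'],2),[round(float(v),1) for v in d['location']],int(d['region'].sum())) for d in bot.silhouettes(l,c)][:4])
E
```

```text
{'t': 0.0, 'eef_pos': array([0.1843308 , 0.64875214, 0.24730289]), 'tool_rot': array([-6.94316019e-05,  1.37957332e-01,  9.90437738e-01, -9.25194476e-04]), 'gripper_width': 1.0000004527512008, 'contact_force': array([0.2583401 , 0.12728352, 0.25444811])}
side {'vertical_fov': 50.75157896378241, 'cx': 320.45814196690685, 'cy': 203.368984446957, 'k1': -0.073173329627356, 'position': array([ 0.33020644, -0.5650078 ,  0.75597479]), 'attitude': array([ 0.9095371 ,  0.37017241, -0.08027473, -0.17108661])}
scale [(0.86, [324.2, 248.1], 13545)]
cover_lip [(0.9, [329.3, 204.4], 4065), (0.74, [379.0, 322.6], 1344)]
bar_key_top [(0.56, [280.2, 262.9], 106)]
bar_key_base [(0.57, [277.3, 267.0], 309), (0.32, [281.1, 262.5], 114), (0.22, [414.9, 289.9], 1913)]
round_key_a_top [(0.47, [263.3, 239.7], 46)]
cup [(0.72, [264.1, 242.8], 62), (0.64, [346.5, 235.6], 235), (0.6, [401.8, 210.1], 293), (0.52, [378.9, 189.9], 239)]
tumbler [(0.74, [281.5, 262.5], 143), (0.69, [376.8, 323.3], 1390)]
bottle [(0.63, [417.6, 285.0], 1867)]
hammer [(0.86, [221.5, 187.0], 1312), (0.51, [346.7, 235.3], 221), (0.27, [263.4, 237.3], 66)]
top {'vertical_fov': 57.88745768671652, 'cx': 317.5640762124935, 'cy': 199.7701941310538, 'k1': -0.07061808498209195, 'position': array([0.49052331, 0.02684762, 0.89903264]), 'attitude': array([-0.69952038, -0.05025946,  0.05609833,  0.71063225])}
scale [(0.81, [335.2, 218.8], 11499)]
cover_lip [(0.69, [308.1, 207.6], 5180)]
bar_key_top [(0.49, [319.5, 272.1], 72), (0.42, [348.6, 268.9], 80)]
bar_key_base [(0.84, [350.8, 268.6], 324)]
round_key_a_top [(0.51, [334.8, 220.5], 12033), (0.39, [321.0, 274.1], 48)]
cup [(0.55, [289.8, 143.2], 245), (0.5, [322.9, 135.1], 230), (0.48, [379.0, 139.9], 219), (0.46, [350.8, 200.8], 50)]
tumbler [(0.92, [435.6, 210.4], 737), (0.3, [350.3, 267.8], 114)]
bottle [(0.85, [416.4, 172.2], 918), (0.3, [432.9, 210.1], 810)]
hammer [(0.83, [215.2, 302.5], 1570)]
```

```bash
python3 - <<'E'
import cv2
t=cv2.imread('pics/top0.png')[100:350,170:470]; s=cv2.imread('pics/side0.png')[140:370,180:470]
cv2.imwrite('pics/top0c.png',cv2.resize(t,(720,600),interpolation=2))
cv2.imwrite('pics/side0c.png',cv2.resize(s,(725,575),interpolation=2))
E
```

```text
(no output)
```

View pics/top0c.png

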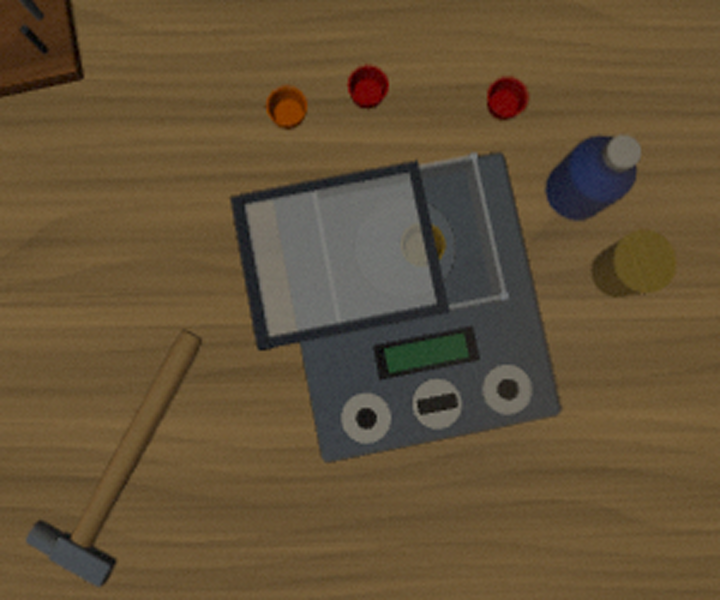

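View pics/side0c.png

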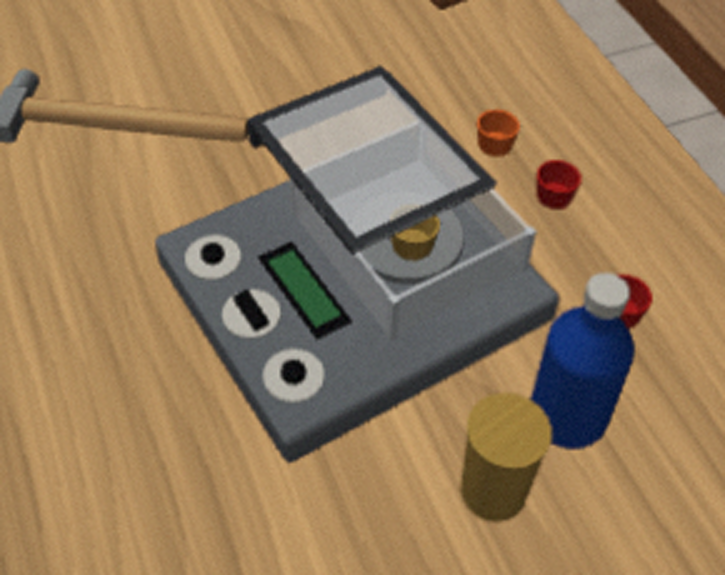

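The bar key is the middle of the three: top px ≈ (352,268), between round keys at (322,274) and (381,262). It is clearly a bar in both enlarged crops, on the white surround. The cover is wide open, with its lip on the left (+y). The brass cup under the cover is the real one; the orange and red cups behind the scale are decoys. Next I'll fit the scale pose from both views.

```bash
cat > h.py <<'E'
import numpy as np
from scipy.spatial.transform import Rotation as R
from station import bot
def proj(c,P):
    i=bot.camera_info(c); a=i['attitude']
    p=R.from_quat(np.r_[a[1:],a[0]]).inv().apply(np.atleast_2d(P)-i['position'])
    f=200/np.tan(np.radians(i['vertical_fov']/2))
    s=np.c_[p[:,0],-p[:,1]]/-p[:,2:]
    s=s*(1+i['k1']*(s**2).sum(1,keepdims=True))
    return s*f+[i['cx'],i['cy']]
def world(v,L):
    L=np.atleast_2d(L); c,s=np.cos(v[2]),np.sin(v[2])
    return np.c_[v[0]+c*L[:,0]-s*L[:,1],v[1]+s*L[:,0]+c*L[:,1],L[:,2]]
E
python3 - <<'E'
from h import *
from scipy.optimize import least_squares
K=[(-105,70,55),(-105,0,55),(-105,-70,55)]
B=[(120,-80,95),(-20,-80,95)]
C=[(123,96,101.5),(-23,96,101.5)]
top=np.array([(367,418),(437,403),(508,389),(476,155),(508,297),(232,197),(261,349)])/2.4+[170-.3,100-.3]
side=np.array([(212,253),(251,310),(293,372),(534,232),(392,300),(380,68),(247,120)])/2.5+[180-.3,140-.3]
L=np.array(K+B+C)/1000.
def res(v):
    l=L.copy(); l[5:,1]+=v[3]
    W=world(v,l)
    return np.r_[proj('top',W)-top,proj('side',W)-side].ravel()
r=least_squares(res,[.5,0,.2,.08],loss='soft_l1')
print(r.x.round(4),np.degrees(r.x[2])); print(r.fun.reshape(-1,2).round(1))
v=r.x
for n,p in dict(key=(-.105,0,.055),lip=(.05,.096+v[3],.0865),shut=(.05,.096,.0865)).items(): print(n,world(v,p).round(4))
q=bot.get_obs()['tool_rot']; print(R.from_quat(np.r_[q[1:],q[0]]).as_matrix().round(3))
E
```

```text
[ 0.5609 -0.0402  0.1814  0.0579] 10.395962626083037
[[ 0.2  0.5]
 [ 0.8  0.7]
 [ 0.7  0.4]
 [-0.2 -0.2]
 [ 0.   0.5]
 [ 0.2 -0. ]
 [-0.2  0.8]
 [ 0.  -0.8]
 [-0.  -0.9]
 [ 0.3 -0.9]
 [-0.  -0.4]
 [ 0.7  0.8]
 [ 1.  -0.8]
 [ 0.1  0. ]]
key [[ 0.4577 -0.0592  0.055 ]]
lip [[0.5823 0.1202 0.0865]]
shut [[0.5928 0.0632 0.0865]]
[[-0.962  0.273 -0.   ]
 [ 0.273  0.962 -0.   ]
 [ 0.    -0.    -1.   ]]
```

Request:
carry_out([
  [[0, 0, -5], [-5, -3.5, 0], 0],
  [[0, 0, -10], [-10, -7, 0], 0],
  [[0, 0, -16], [-15, -10.5, 0], 0],
  [[0, 0, -21], [-20, -14, 0], 0],
  [[0, 0, -26.2], [-25, -17.5, 0], 0],
], newtons=20)

```text
t: 1.62
eef_pos: [0.3783, 0.411, 0.2486]
tool_rot: [0.0, -0.092, 0.996, 0.0]
contact_force: [1.4, 0.6, 0.2]
gripper_width: -0.0
```

```bash
cat >> h.py <<'E'
V=np.array([0.5609,-0.0402,0.1814,0.0579])
def go(scale_pt,tip=.017):
    "shift (cm, tool axes) that brings the tips to a point in the scale's frame, and turn to align"
    o=bot.get_obs(); q=o['tool_rot']; r=R.from_quat(np.r_[q[1:],q[0]])
    t=world(V,scale_pt)[0]+[0,0,tip]
    c,s=np.cos(V[2]),np.sin(V[2])
    T=R.from_matrix(np.array([[-c,-s,0],[-s,c,0],[0,0,-1]]).T if 0 else np.array([[-c,-s,0],[-s,c,0],[0,0,-1]]))
    print('t',round(o['t'],2),'pos',o['eef_pos'].round(4),'F',o['contact_force'].round(1),'w',round(o['gripper_width'],2),
     'turn',(r.inv()*T).as_rotvec(degrees=True).round(1),'shift',(r.inv().apply(t-o['eef_pos'])*100).round(2))
E
python3 -c "
from h import *
go((.05,.21,.15))"
```

```text
t 1.62 pos [0.3783 0.411  0.2486] F [1.4 0.6 0.2] w -0.0 turn [0.  0.  0.1] shift [-14.76 -26.71   8.16]
```

Request:
carry_out([
  [[0, 0, 0], [-3, -5.3, 1], 0],
  [[0, 0, 0], [-6, -10.6, 3], 0],
  [[0, 0, 0], [-9, -16, 5], 0],
  [[0, 0, 0], [-12, -21.4, 7], 0],
  [[0, 0, 0], [-14.8, -26.7, 8.2], 0],
])

```text
t: 2.25
eef_pos: [0.5684, 0.1792, 0.1667]
tool_rot: [-0.0, -0.09, 0.996, 0.0]
contact_force: [0.2, 0.4, 0.7]
gripper_width: 0.0
```

Request:
carry_out([
  [[0, 0, 0], [0, 0, 3], 0],
  [[0, 0, 0], [0, 0, 6], 0],
  [[0, 0, 0], [0, 0, 7.5], 0],
  [[0, 0, 0], [0, 0, 7.5], 0],
])

```text
t: 2.75
eef_pos: [0.567, 0.1805, 0.0916]
tool_rot: [-0.001, -0.09, 0.996, -0.0]
contact_force: [0.5, -0.5, 0.7]
gripper_width: 0.003
```

```bash
python3 - <<'E'
from h import *
import cv2
go((.05,.1685,.075)); go((.05,.1105,.075))
a=bot.read_camera('top')[100:350,170:470];b=bot.read_camera('side')[120:370,180:480]
cv2.imwrite('pics/p1.png',cv2.resize(np.hstack([a,b]),(800,333),interpolation=2)[...,::-1])
E
```

```text
t 2.75 pos [0.567  0.1805 0.0916] F [ 0.5 -0.5  0.7] w 0.0 turn [-0.  -0.1 -0. ] shift [-0.42 -4.75 -0.03]
t 2.75 pos [0.567  0.1805 0.0916] F [ 0.5 -0.5  0.7] w 0.0 turn [-0.  -0.1 -0. ] shift [ -0.42 -10.55  -0.03]
```

View pics/p1.png

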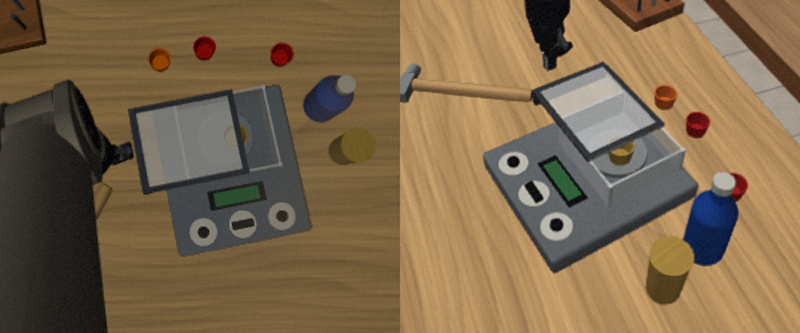

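The closed fingertips (left half, ≈(125,152)) stand just outside the lip, level with its middle, and the hammer is clear. Now I'll push gently.

Request:
carry_out([
  [[0, 0, 0], [-0.4, -1.2, 0], 0],
  [[0, 0, 0], [-0.4, -2.4, 0], 0],
  [[0, 0, 0], [-0.4, -3.4, 0], 0],
  [[0, 0, 0], [-0.4, -4.2, 0], 0],
  [[0, 0, 0], [-0.4, -4.8, 0], 0],
])

```text
t: 3.48
eef_pos: [0.5801, 0.1337, 0.0924]
tool_rot: [-0.0, -0.09, 0.996, 0.0]
contact_force: [-0.3, 1.6, 0.9]
gripper_width: 0.001
```

Request:
carry_out([
  [[0, 0, 0], [0, -0.6, 0], 0],
  [[0, 0, 0], [0, -1.2, 0], 0],
  [[0, 0, 0], [0, -1.8, 0], 0],
  [[0, 0, 0], [0, -2.4, 0], 0],
  [[0, 0, 0], [0, -3.0, 0], 0],
])

```text
t: 4.1
eef_pos: [0.5855, 0.104, 0.0923]
tool_rot: [-0.0, -0.09, 0.996, -0.0]
contact_force: [-1.1, 1.1, 1.9]
gripper_width: -0.002
```

Request:
carry_out([
  [[0, 0, 0], [0, -0.5, 0], 0],
  [[0, 0, 0], [0, -1.0, 0], 0],
  [[0, 0, 0], [0, -1.4, 0], 0],
  [[0, 0, 0], [0, -1.8, 0], 0],
])

```text
t: 4.6
eef_pos: [0.5887, 0.0865, 0.0923]
tool_rot: [-0.0, -0.09, 0.996, 0.0]
contact_force: [-0.7, 1.8, 1.3]
gripper_width: 0.001
```

```bash
python3 - <<'E'
from h import *
import cv2
go((.05,.1105,.075))
a=bot.read_camera('top')[100:350,170:470];b=bot.read_camera('side')[120:370,180:480]
cv2.imwrite('pics/p2.png',cv2.resize(np.hstack([a,b]),(800,333),interpolation=2)[...,::-1])
E
```

```text
t 4.6 pos [0.5887 0.0865 0.0923] F [-0.7  1.8  1.3] w 0.0 turn [ 0.  -0.  -0.1] shift [ 0.02 -0.91  0.03]
```

View pics/p2.png

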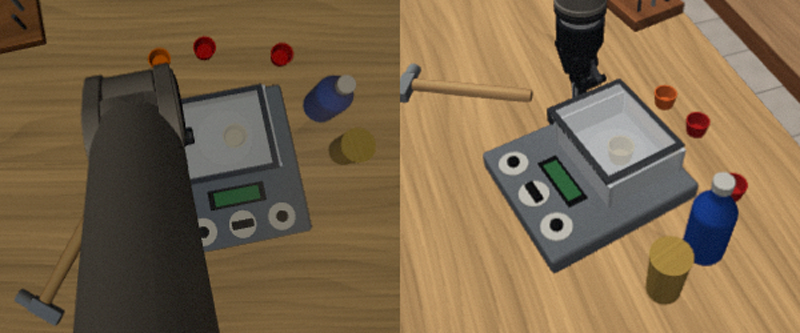

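The cover is nearly shut, with about 9 mm left (its right edge at ≈(273,165) is close to the box edge). I'll go on slowly until the stop pushes back.

Request:
carry_out([
  [[0, 0, 0], [0, -0.3, 0], 0],
  [[0, 0, 0], [0, -0.5, 0], 0],
  [[0, 0, 0], [0, -0.7, 0], 0],
])

```text
t: 5.08
eef_pos: [0.59, 0.0799, 0.0923]
tool_rot: [0.0, -0.09, 0.996, 0.0]
contact_force: [-1.2, 0.9, 0.3]
gripper_width: -0.006
```

Request:
carry_out([
  [[0, 0, 0], [0, -0.1, 0], 0],
  [[0, 0, 0], [0, -0.2, 0], 0],
  [[0, 0, 0], [0, -0.2, 0], 0],
])

```text
t: 5.45
eef_pos: [0.5904, 0.0777, 0.0923]
tool_rot: [0.0, -0.09, 0.996, -0.0]
contact_force: [0.5, 2.0, -0.0]
gripper_width: -0.001
```

Request:
carry_out([
  [[0, 0, 0], [0, -0.1, 0], 0],
  [[0, 0, 0], [0, -0.2, 0], 0],
  [[0, 0, 0], [0, -0.2, 0], 0],
])

```text
t: 5.82
eef_pos: [0.5905, 0.0774, 0.0923]
tool_rot: [-0.0, -0.091, 0.996, 0.001]
contact_force: [-0.2, 3.9, -0.5]
gripper_width: -0.0
```

Request:
carry_out([
  [[0, 0, 0], [0, -0.1, 0], 0],
  [[0, 0, 0], [0, -0.2, 0], 0],
  [[0, 0, 0], [0, -0.2, 0], 0],
])

```text
t: 6.2
eef_pos: [0.5905, 0.0773, 0.0923]
tool_rot: [-0.0, -0.091, 0.996, 0.002]
contact_force: [-2.6, 8.7, 0.2]
gripper_width: 0.001
```

The arm has stalled with force rising to 9 N, so the cover is on its stop. I'll back off outward, rise, then go above the key.

Request:
carry_out([
  [[0, 0, 0], [0, 1.0, 0], 0],
  [[0, 0, 0], [0, 3.0, 0], 0],
  [[0, 0, 0], [0, 3.5, -4], 0],
  [[0, 0, 0], [0, 3.5, -8], 0],
  [[0, 0, 0], [0, 3.5, -8], 0],
])

```text
t: 6.82
eef_pos: [0.5869, 0.1096, 0.1758]
tool_rot: [0.003, -0.09, 0.996, 0.001]
contact_force: [0.5, -0.5, 0.2]
gripper_width: -0.004
```

```bash
python3 -c "
from h import *
go((-.105,0,.12))"
```

```text
t 6.83 pos [0.5869 0.1096 0.1758] F [ 0.5 -0.5  0.2] w -0.0 turn [ 0.   0.4 -0. ] shift [ 15.78 -14.28   3.76]
```

Request:
carry_out([
  [[0, 0, 0], [4, -3.6, 0], 0],
  [[0, 0, 0], [8, -7.2, 0], 0],
  [[0, 0, 0], [12, -10.8, 0], 0],
  [[0, 0, 0], [15.8, -14.2, 2], 0],
  [[0, 0, 0], [15.8, -14.2, 3.6], 0],
])

```text
t: 7.45
eef_pos: [0.4513, -0.0627, 0.1352]
tool_rot: [-0.002, -0.087, 0.996, -0.0]
contact_force: [0.5, -0.3, 0.5]
gripper_width: 0.002
```

Request:
carry_out([
  [[0, 0, 0], [0, 0, 1.5], 0],
  [[0, 0, 0], [0, 0, 3], 0],
  [[0, 0, 0], [0, 0, 4], 0],
  [[0, 0, 0], [0, 0, 4], 0],
])

```text
t: 7.95
eef_pos: [0.4545, -0.0594, 0.0955]
tool_rot: [-0.001, -0.09, 0.996, 0.0]
contact_force: [-0.3, 0.4, 0.4]
gripper_width: -0.003
```

```bash
python3 - <<'E'
from h import *
import cv2
go((-.105,0,.055))
a=bot.read_camera('top')[100:350,170:470];b=bot.read_camera('side')[190:310,210:360]
cv2.imwrite('pics/p3.png',cv2.resize(a,(480,400),interpolation=2)[...,::-1])
cv2.imwrite('pics/p3s.png',np.hstack([cv2.resize(a,(300,480),interpolation=2)[:, :200]*0+cv2.resize(a,(200,480)),cv2.resize(b,(600,480),interpolation=2)])[...,::-1])
E
```

```text
t 7.95 pos [ 0.4545 -0.0594  0.0955] F [-0.3  0.4  0.4] w -0.0 turn [ 0.  -0.1 -0. ] shift [-0.32 -0.04  2.35]
```

View pics/p3s.png

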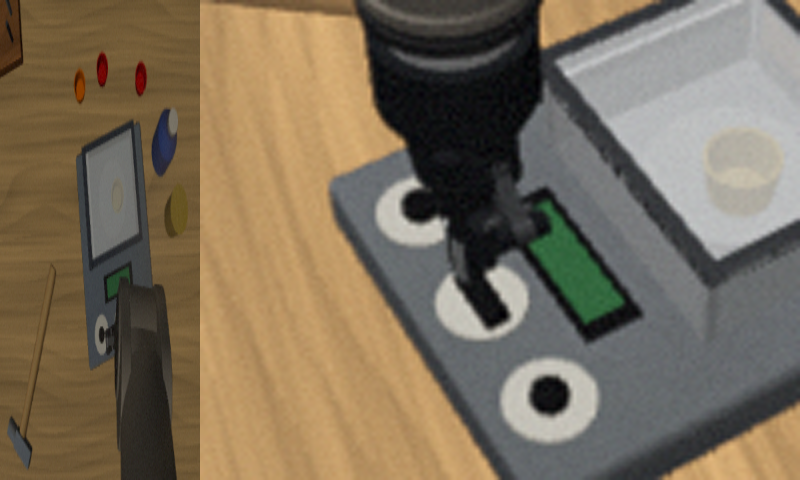

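The fingertips (≈(470,275) in the side crop) stand above the bar key and clear of both round keys. I'll correct 3 mm and descend.

Request:
carry_out([
  [[0, 0, 0], [-0.3, 0, 0.6], 0],
  [[0, 0, 0], [-0.3, 0, 1.2], 0],
  [[0, 0, 0], [-0.3, 0, 1.7], 0],
  [[0, 0, 0], [-0.3, 0, 2.0], 0],
  [[0, 0, 0], [-0.3, 0, 2.0], 0],
])

```text
t: 8.68
eef_pos: [0.4575, -0.0592, 0.0761]
tool_rot: [-0.0, -0.09, 0.996, 0.0]
contact_force: [0.5, 0.4, 0.8]
gripper_width: -0.002
```

Request:
carry_out([
  [[0, 0, 0], [0, 0, 0.15], 0],
  [[0, 0, 0], [0, 0, 0.3], 0],
  [[0, 0, 0], [0, 0, 0.45], 0],
  [[0, 0, 0], [0, 0, 0.6], 0],
  [[0, 0, 0], [0, 0, 0.6], 0],
])

```text
t: 9.3
eef_pos: [0.4579, -0.0591, 0.0703]
tool_rot: [0.0, -0.09, 0.996, 0.0]
contact_force: [-0.2, 0.8, 1.7]
gripper_width: -0.001
```

Request:
carry_out([
  [[0, 0, 0], [0, 0, 0.1], 0],
  [[0, 0, 0], [0, 0, 0.2], 0],
  [[0, 0, 0], [0, 0, 0.2], 0],
])

```text
t: 9.68
eef_pos: [0.4578, -0.0591, 0.0683]
tool_rot: [0.0, -0.09, 0.996, 0.0]
contact_force: [0.0, -0.1, 2.1]
gripper_width: -0.002
```

Request:
carry_out([
  [[0, 0, 0], [0, 0, 0.1], 0],
  [[0, 0, 0], [0, 0, 0.15], 0],
  [[0, 0, 0], [0, 0, 0.15], 0],
])

```text
t: 10.05
eef_pos: [0.4579, -0.0592, 0.067]
tool_rot: [0.0, -0.09, 0.996, 0.0]
contact_force: [-1.4, -0.2, 6.3]
gripper_width: 0.002
```

Request:
carry_out([
  [[0, 0, 0], [0, 0, 0.1], 0],
  [[0, 0, 0], [0, 0, 0.15], 0],
  [[0, 0, 0], [0, 0, 0.15], 0],
])

```text
t: 10.42
eef_pos: [0.4579, -0.0592, 0.0664]
tool_rot: [0.0, -0.09, 0.996, 0.0]
contact_force: [-4.9, 0.8, 19.8]
gripper_width: 0.004
```

It is on the hard stop (tip at 50 mm, 20 N). Releasing and withdrawing.

Request:
carry_out([
  [[0, 0, 0], [0, 0, -0.4], 0],
  [[0, 0, 0], [0, 0, -1], 0],
  [[0, 0, 0], [0, 0, -3], 0],
  [[0, 0, 0], [0, 0, -6], 0],
  [[0, 0, 0], [0, 0, -10], 0],
])

```text
t: 11.05
eef_pos: [0.4569, -0.0592, 0.1656]
tool_rot: [-0.001, -0.09, 0.996, -0.0]
contact_force: [0.9, -0.0, -0.6]
gripper_width: -0.0
```

Request:
carry_out([
  [[0, 0, 0], [0, 4, -3], 0],
  [[0, 0, 0], [0, 9, -5], 0],
  [[0, 0, 0], [0, 14, -7], 0],
  [[0, 0, 0], [0, 20, -8], 0],
  [[0, 0, 0], [0, 25, -8], 0],
])

```text
t: 11.68
eef_pos: [0.4125, 0.1891, 0.2464]
tool_rot: [0.001, -0.091, 0.996, 0.001]
contact_force: [1.4, -0.2, -0.4]
gripper_width: 0.005
```

Request:
carry_out([
  [[0, 0, 0], [0, 5, 0], 0],
  [[0, 0, 0], [0, 10, 0], 0],
  [[0, 0, 0], [0, 15, 0], 0],
  [[0, 0, 0], [0, 15, 0], 0],
  [[0, 0, 0], [0, 15, 0], 0],
])

```text
t: 12.3
eef_pos: [0.386, 0.3335, 0.2449]
tool_rot: [-0.0, -0.09, 0.996, -0.001]
contact_force: [-0.0, -0.7, 0.5]
gripper_width: 0.003
```

```bash
python3 - <<'E'
from h import *
import cv2
go((-.105,0,.055))
a=bot.read_camera('top');b=bot.read_camera('side')
for c,im in(('top',a),('side',b)):
    P=proj(c,world(V,[(.123,.096,.1015),(-.023,.096,.1015)])); print(c,P.round(1))
    for n in ('cup','tumbler','bottle','hammer'):print(n,[d['location'] for d in bot.silhouettes(n,c)][:3])
o=cv2.resize(np.hstack([a[100:350,170:470],b[140:390,180:480]]),(800,333),interpolation=2)
z=np.hstack([cv2.resize(a[140:300,210:420],(400,267),interpolation=2)[:267],cv2.resize(b[180:340,220:430],(400,267),interpolation=2)])
cv2.imwrite('pics/p4.png',np.vstack([o,z])[...,::-1])
E
```

```text
t 12.3 pos [0.386  0.3335 0.2449] F [-0.  -0.7  0.5] w 0.0 turn [-0.1 -0.  -0.1] shift [-2.000e-02 -3.989e+01  1.734e+01]
top [[291.8 176.8]
 [304.2 240.7]]
cup [[286.8, 144.9], [378.3, 139.6], [322.2, 137.5]]
tumbler [[434.1, 210.1]]
bottle [[416.3, 172.5]]
hammer [[215.4, 301.6]]
side [[346.5 180.1]
 [291.2 203.4]]
cup [[404.7, 210.4], [378.2, 190.0], [433.2, 258.9]]
tumbler [[378.3, 322.1], [340.7, 218.6]]
bottle [[417.3, 286.2]]
hammer [[218.5, 188.8], [415.9, 284.8]]
```

View pics/p4.png

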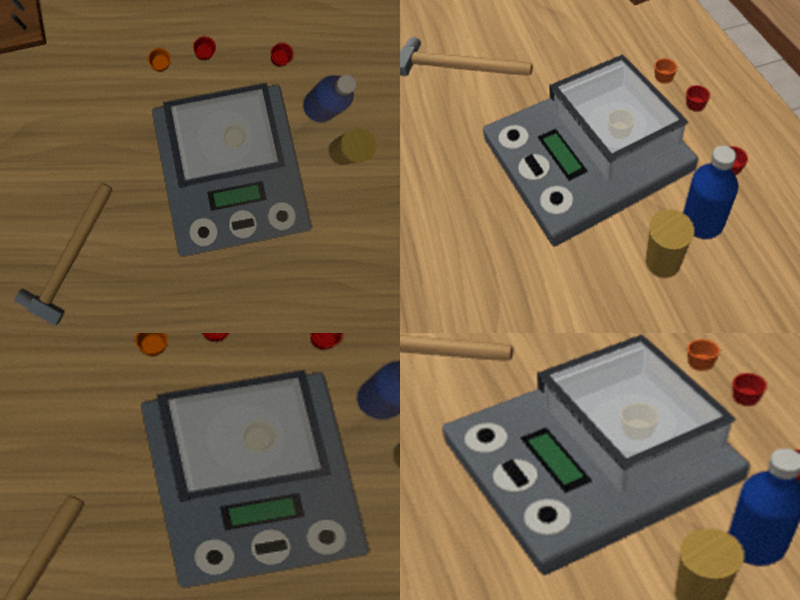

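The cover frame covers the whole box. Its +y corner is at lower-left crop ≈(158,393), against (156,394) predicted for shut. The key is up again, everything else is where it was, and the arm is clear. Handing in.

```bash
python3 -c "
from station import bot
print(bot.hand_in())"
```

```text
the job is handed in; nothing more can be done
None
```

The draught cover is shut, and the bar key was pressed fully down once and let up again. I handed the job in with the arm clear, at about 12.5 s of the 48 s allowed.

- **Cover:** I pushed the lip with the closed fingertips until the arm stalled and the force rose to about 9 N. In the last pictures the cover's edge is within about 1 px of where it should be when shut.
- **Bar key:** It was the middle of the three keys. I pressed until the fingertips were 50 mm above the bench, 5 mm down. The force read 20 N at the hard stop, more than the 3.6 N needed, so the last step was firmer than "gently" suggests. After release the key looks up in both views, though the pictures cannot resolve its exact height.
- **Other things:** The round keys were not touched. The tumbler, bottle and hammer are where they were, to within about 3 px of the first pictures. The networks did not pick out the brass cup in the last pictures; by eye it stands in the same place on the pan.

No check failed. Some network reports were wrong, mostly with lower scores (for example "tumbler" on a key), and I discarded those after comparing them with the pictures.

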